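# Close the shield box and hold a field probe in its guide

### The arm

A 7-joint arm with a two-finger parallel gripper is mounted at the origin on a cart in front of the work surface, level with it; the furniture and walls round the work are solid. World frame = base frame: x ahead of the robot, y to its left, z up, the work surface at z = 0. Lengths are in m, angles in rad, forces in N, time in s.
With the tool pointing down it reaches from about 0.4 to 0.875 m from the base axis. Payload 4.4 kg.
Tool frame: the origin (TCP) lies at the centre of the arm's flange, where the gripper is bolted on; the fingertips stand arm.tips_ahead ahead of it and the grasp point (between the pads) lies 155 mm ahead of it (arm.tips_ahead is the distance from the TCP to the fingertips, in m); z points along the fingers, y is the direction in which the jaws open and shut (so a half turn about z gives the same grasp; the last joint's range is limited). The gripper opens to 85 mm and grips with 20 to 120 N. Pads are 22 mm wide; open, the fingers measure 114 mm over their backs; the gripper's body (76 mm by 85 mm) begins 54 mm behind the grasp point. The pads swing forward as they close: fully open they stand 13 mm farther back than shut.
Start: joints at [1.14, 0.628, 0.038, 1.517, -0.027, 0.996, -0.02], TCP at [0.232, -0.607, 0.405] pointing down, gripper open.
Joint ranges: [-3.06, 3.06], [-0.37, 2.12], [-1.25, 1.32], [0.18, 2.47], [-1.1, 4.24], [0.23, 1.98], [-2.94, 2.94]. Speed limits (rad/s): [2.57, 2.57, 3.14, 3.14, 3.14, 3.14, 3.14].

### API

Orientations are given as a unit quaternion [w, x, y, z].
In Python, from plant import arm gives the robot as it stands.
- The arm moves only by the tool play_rows, never from a script. Its argument "series" is a list of rows, each a list of 3 entries, a list of its own where there are three numbers: the shift along the tool's x, y, z in cm, then the turn, a rotation vector about the tool's x, y, z in rad, then the closure, from -1 (fully open) to 1 (shut), so that 0 is half open. A call has exactly 10 rows; each row shifts and turns the commanded pose from where the row before left it, along the tool's axes as they then stand; what a row does not reach is not made up. A row lasts 1/10 s, in which the tool goes at most 50 mm and 8.59 degrees, less where a joint would pass 70% of its speed; a pose out of reach is approached as far as the arm can. A call is refused whole if a number of a shift passes 5 or a number of a turn 0.15, either way. A call with a gripper value outside its range is refused whole. The fingers move at their own pace and stop on an object; "grip_force" is the grip in N (left out, the last holds). Time passes only in rows, so rows that do not move let the fingers close, or fill a call up. It gives the time, the measured TCP pose, the force and the opening at its end, in the units of the state.
- arm.state(): the state, without advancing time (a new reading comes with each control period).
- arm.grab_frame(name): name is "side" or "top"; returns a dict with "pixels" (400x640x3 uint8, blue, green, red), "fov_y" (degrees; the focal length in pixels is half the picture's height over the tangent of half this angle, whatever the lens; pixels are square), "cx", "cy" (the principal point, pixels), "cam_to_world" (4x4, takes a point from camera to world coordinates). Camera axes: x right, y up, looking along -z (the intrinsics and any distortion apply to the point x, -y, -z); pixel columns grow to the right and rows downward; lengths in m; the calibration is good to about 2 mm. A picture is of the moment at which its call begins. There is no depth.
- arm.job_done(): hands the job in, once; it reports no verdict.
The state is a dict: "t": time; "joint_pos": joint angles; "qvel": joint speeds; "joint_torque": joint torques, N m; "eef_pos": TCP position; "tcp_rot": TCP orientation; "contact_force": force on the tool from outside, world axes, zero at the start; "ft_torque": the same for the moment, N m; "width": finger opening in m.
Only numpy, scipy, OpenCV 4.12 (cv2) and the standard library are available. Lean on these libraries where they do the work, as an engineer would, in place of code of your own. Each camera call takes 0.05 s, during which the arm holds its last target.

### The job

Close the small shield box over the circuit board: fold the plain metal flap on its left down first, then the blue flap on its right over it, both fully shut. Then take the orange-handled probe out of its stand and lower it upright through the black-rimmed guide hole in the blue flap, without ever touching the box, the flaps or the board with the probe, until its tip is about 30 mm below the rim. Leave the other things on the bench where they are, and finish while still holding the probe there, centred in the hole and still.

Things in the scene. Friction and masses are not known exactly. Their poses are not given: they have to be found in the camera images.
- box: Open grey metal shield box, 130 (x) x 140 (y) x 65 mm high, fixed to the bench, with a green circuit board on its floor (the highest board part is 21 mm above the bench). Origin: centre of its underside, on the bench; own x runs along the two hinges, away from the robot at yaw 0; own y to the left. Hinge lines run parallel to its x: inner flap at y = +70 mm, z = 65 mm; outer flap at y = -70 mm, z = 69 mm. Its yaw varies within 0.35 rad either way
- inner_flap (a joint): Angle of the plain aluminium inner flap on the left (+y) side, 128 x 68 mm, 3 mm thick, 60 g: 0 = lying shut, 1.57 = upright, 2.0 = stop, leaning outward. Stiff hinge (0.06 N m): stays at any angle, does not fall shut, so push it from outside, over and all the way down
- outer_flap (a joint): Angle of the blue outer flap with the guide on the right (-y) side, 128 x 85 mm, 3 mm thick, 80 g: 0 = lying shut over the inner flap, 1.57 = upright, 2.0 = stop. Same stiff hinge
- inner_pad (a point): Point on the outer (when shut: upper) face of the inner flap where it can be pushed, 48 mm from its hinge and 30 mm to the -x side of the flap's middle (box frame). Its z axis is the normal of that face, pointing outward (when shut: up); 3 mm off the hinge plane
- outer_pad (a point): The same kind of push point on the outer flap, 62 mm from its hinge and 30 mm to the -x side of the middle, clear of the guide; z axis normal to the face, pointing outward (when shut: up)
- guide (a point): Centre of the mouth (upper rim when shut) of the guide: black ring on the outer flap, 34 mm outer diameter, 8 mm high on the 3 mm flap, round bore of 24 mm right through. When shut the mouth is 80 mm above the bench, at box x = +22, y = -20 mm. z axis along the bore, up when shut
- probe_grip (a point): Centre of the orange square handle of the probe (18 x 18 mm across, 44 mm high, sides along its own x and y, z up the probe; a 12 mm wide black button 6 mm high on top). Probe 60 g, loose, upright in the stand, handle centre 112 mm above the bench
- probe_tip (a point): Lower end of the probe's stem: 10 mm diameter, 80 mm from tip to handle (a 15 mm brass collar in its last 4 mm), 102 mm below the handle centre. In the stand it sits 40 mm deep, 10 mm above the bench
- probe: The probe as a body; origin at the stem's tip, z up the probe towards the handle
- stand: Grey block, 60 x 60 x 50 mm, fixed to the bench, with a 12 mm bore 40 mm deep at its middle in which the probe stands. Origin: centre of its underside. Beyond it the fixed board tester overhangs the bench from world x = 0.53 m on, where y is below 0.02 m, from about 0.1 m up: keep the wrist on the robot's side of it. A fixed cabinet 0.44 m high stands at the robot's left, up to x = 0.29 m, y from 0.26 to 0.46 m
- label_roll_b: Bystander: loose green roll of labels standing on end, 68 mm across, 50 mm high. Origin: centre of its underside
- solder_spool: Bystander: loose blue-flanged spool, 54 mm across, 44 mm high. Origin: centre of its underside
- loupe: Bystander: loose black eye loupe, 34 mm across, 35 mm high. Origin: centre of its underside
- hex_key: Bystander: loose dark hex key lying flat, 24 x 87 x 5 mm. Origin: centre of its underside

How it is judged:
By the outcome, as a careful person would: the job done as asked, in the order asked, and still so for the second after the job is handed in, while the arm keeps its last pose, push and grip.
It also fails if it takes over 64 s, if anything falls off the work surface, if the arm or the gripper's body presses on something with over 40 N, if the wrist force passes 120 N, or if a joint passes its speed limit or range.

## Working session

There is one attempt and no reset: what is moved stays moved. The work goes in short steps, Python scripts to look and compute and a tool call to move; the robot and the scene stay as the last step left them, time stands still between calls to the robot, and variables do not carry over. Pictures are saved under pics/ and viewed, and the job is handed in when it is done.

Besides the shell and the picture viewer there is one more tool, called after ">>>" as name([rows], argument=value, ...), one row to a line, values as JSON. play_rows: Moves the arm, as the interface text tells. Its arguments: {"type":"object","properties":{"series":{"type":"array"},"grip_force":{"type":"number"}},"required":["series"]}

```bash
ls; mkdir -p pics; python3 - <<'E'
from plant import arm
import cv2,numpy as np
print(arm.state()); print(arm.tips_ahead)
for n in("side","top"):
    f=arm.grab_frame(n); cv2.imwrite(f"pics/{n}0.png",f["pixels"])
    print(n,{k:v for k,v in f.items() if k!="pixels"})
E
```

```text
pics
{'t': 0.0, 'joint_pos': array([ 1.1401632 ,  0.62935677,  0.03842001,  1.51833864, -0.0270304 ,
        0.99630564, -0.02001348]), 'qvel': array([-3.73643729e-05, -2.57316970e-04, -1.68831371e-03,  1.38828425e-03,
       -1.68507702e-03, -1.71956689e-04,  4.37282269e-04]), 'joint_torque': array([ 6.64073086e-04, -5.63387024e+01,  1.22672796e+00, -1.93443489e+01,
        1.11374364e-02,  1.03176810e-02, -1.84004040e-05]), 'eef_pos': array([ 0.23185979, -0.60693526,  0.40379086]), 'tcp_rot': array([-9.31315918e-04,  9.83408797e-01,  1.81400783e-01, -1.64992656e-04]), 'contact_force': array([0.01376928, 0.68469435, 0.29456424]), 'ft_torque': array([-0.02634198,  0.0006565 , -0.04365194]), 'width': 0.08565159213557842}
0.1734
side {'fov_y': 57.198511363532894, 'cx': 332.21734756233303, 'cy': 198.88928467184854, 'cam_to_world': array([[-0.9192346 ,  0.18467523, -0.34771081,  0.27395318],
       [-0.39367855, -0.41994013,  0.81772091,  0.81831873],
       [ 0.00499508,  0.88856364,  0.45872617,  0.4969558 ],
       [ 0.        ,  0.        ,  0.        ,  1.        ]])}
top {'fov_y': 46.65800409270589, 'cx': 325.96159138916295, 'cy': 198.4414896546565, 'cam_to_world': array([[ 0.01241083,  0.99791272, -0.06337336,  0.52145156],
       [-0.9998518 ,  0.01162878, -0.0126943 ,  0.07886406],
       [-0.01193085,  0.06352151,  0.99790915,  1.25879681],
       [ 0.        ,  0.        ,  0.        ,  1.        ]])}
```

View pics/side0.png

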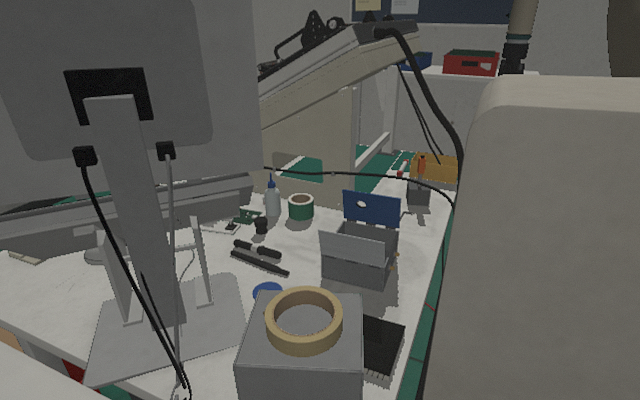

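View pics/top0.png

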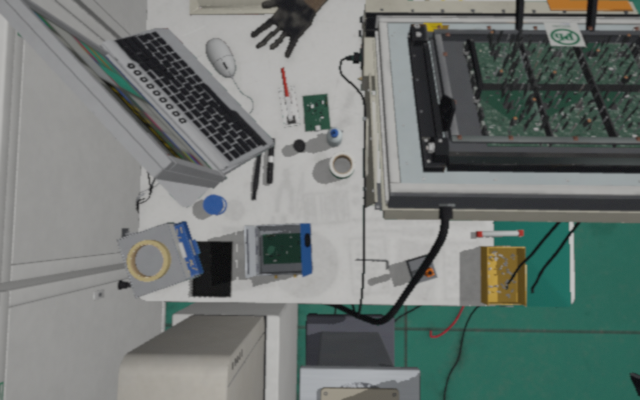

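```bash
cat > h.py <<'E'
import numpy as np,cv2
def cam(f):
    H,W=f["pixels"].shape[:2]; F=H/2/np.tan(np.radians(f["fov_y"])/2)
    return F,f["cx"],f["cy"],np.array(f["cam_to_world"])
def ray(f,u,v):
    F,cx,cy,T=cam(f); d=T[:3,:3]@np.array([(u-cx)/F,-(v-cy)/F,-1.]); return T[:3,3],d/np.linalg.norm(d)
def onz(f,u,v,z):
    o,d=ray(f,u,v); return o+d*(z-o[2])/d[2]
def proj(f,p):
    F,cx,cy,T=cam(f); q=T[:3,:3].T@(np.asarray(p,float)-T[:3,3]); return np.array([cx+F*q[0]/-q[2],cy-F*q[1]/-q[2]])
def tri(f1,p1,f2,p2):
    o1,d1=ray(f1,*p1);o2,d2=ray(f2,*p2)
    A=np.stack([d1,-d2],1); s=np.linalg.lstsq(A,o2-o1,rcond=None)[0]
    a=o1+s[0]*d1;b=o2+s[1]*d2; return (a+b)/2,np.linalg.norm(a-b)
def crop(f,x0,y0,x1,y1,s,fn):
    c=f["pixels"][y0:y1,x0:x1]; cv2.imwrite(fn,cv2.resize(c,None,fx=s,fy=s,interpolation=cv2.INTER_CUBIC))
E
python3 - <<'E'
from plant import arm
from h import *
import pickle
f={n:arm.grab_frame(n) for n in("side","top")}
pickle.dump(f,open("f0.pkl","wb"))
crop(f["top"],220,200,480,320,3,"pics/tc.png")
crop(f["side"],280,140,480,300,4,"pics/sc.png")
for n,u,v,z in [("box",278,250,0.065),("stand",420,268,0.05)]: print(n,onz(f["top"],u,v,z))
E
```

```text
box [0.46334475 0.21541075 0.065     ]
stand [ 0.42115646 -0.15071886  0.05      ]
```

View pics/tc.png

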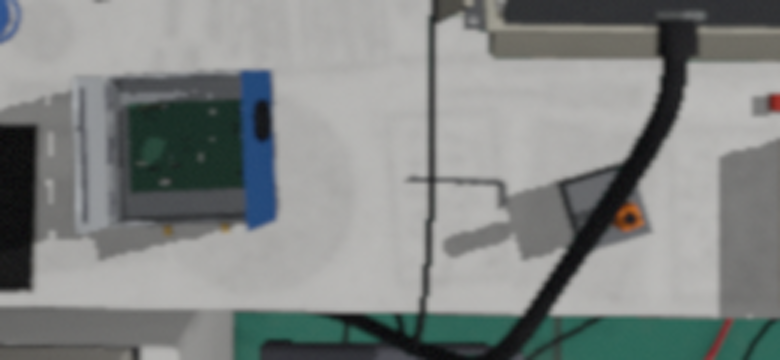

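View pics/sc.png

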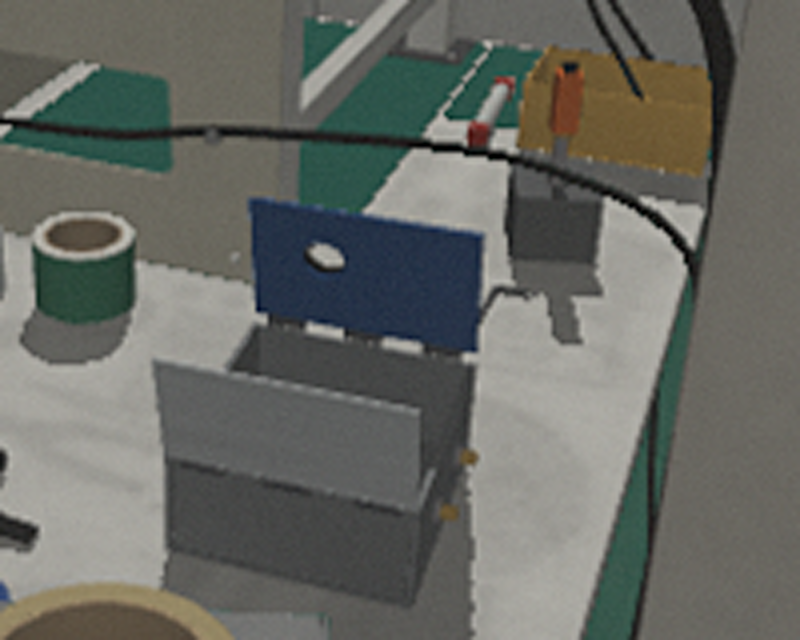

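```bash
python3 - <<'E'
from h import *
import pickle
f=pickle.load(open("f0.pkl","rb"))
for u,v in [(445,220),(430,255),(405,290),(385,318),(355,313),(363,250),(364,200)]:
    print(u,v)
    for z in np.arange(0,.8,.1):
        p=onz(f["top"],u,v,z); print("  ",z.round(2),p.round(3),proj(f["side"],p).round(0))
crop(f["side"],240,0,480,220,3.3,"pics/sc2.png")
E
```

```text
445 220
   0.0 [ 0.547 -0.228  0.   ] [382. 184.]
   0.1 [ 0.545 -0.203  0.1  ] [382. 157.]
   0.2 [ 0.543 -0.179  0.2  ] [383. 127.]
   0.3 [ 0.541 -0.155  0.3  ] [384.  93.]
   0.4 [ 0.539 -0.13   0.4  ] [384.  54.]
   0.5 [ 0.537 -0.106  0.5  ] [385.   8.]
   0.6 [ 0.535 -0.082  0.6  ] [386. -45.]
   0.7 [ 0.533 -0.057  0.7  ] [ 388. -108.]
430 255
   0.0 [ 0.452 -0.187  0.   ] [408. 194.]
   0.1 [ 0.458 -0.166  0.1  ] [408. 166.]
   0.2 [ 0.463 -0.145  0.2  ] [408. 134.]
   0.3 [ 0.469 -0.124  0.3  ] [408.  98.]
   0.4 [ 0.474 -0.103  0.4  ] [408.  56.]
   0.5 [ 0.48  -0.081  0.5  ] [407.   8.]
   0.6 [ 0.485 -0.06   0.6  ] [407. -47.]
   0.7 [ 0.491 -0.039  0.7  ] [ 407. -113.]
405 290
   0.0 [ 0.358 -0.12   0.   ] [436. 210.]
   0.1 [ 0.371 -0.104  0.1  ] [435. 179.]
   0.2 [ 0.384 -0.088  0.2  ] [434. 144.]
   0.3 [ 0.397 -0.073  0.3  ] [433. 104.]
   0.4 [ 0.41  -0.057  0.4  ] [432.  60.]
   0.5 [ 0.423 -0.041  0.5  ] [430.   8.]
   0.6 [ 0.436 -0.025  0.6  ] [429. -51.]
   0.7 [ 0.449 -0.009  0.7  ] [ 427. -120.]
385 318
   0.0 [ 0.283 -0.067  0.   ] [462. 225.]
   0.1 [ 0.3
[... 552 characters left out ...]
 -57.]
   0.7 [0.421 0.05  0.7  ] [ 438. -133.]
363 250
   0.0 [ 0.463 -0.007  0.   ] [388. 222.]
   0.1 [0.468 0.    0.1  ] [389. 188.]
   0.2 [0.472 0.007 0.2  ] [389. 151.]
   0.3 [0.477 0.014 0.3  ] [390. 109.]
   0.4 [0.482 0.02  0.4  ] [391.  62.]
   0.5 [0.486 0.027 0.5  ] [391.   8.]
   0.6 [0.491 0.034 0.6  ] [392. -54.]
   0.7 [0.496 0.041 0.7  ] [ 393. -125.]
364 200
   0.0 [ 0.598 -0.009  0.   ] [341. 211.]
   0.1 [ 0.592 -0.002  0.1  ] [343. 180.]
   0.2 [0.586 0.005 0.2  ] [345. 144.]
   0.3 [0.58  0.012 0.3  ] [347. 105.]
   0.4 [0.574 0.019 0.4  ] [350.  60.]
   0.5 [0.568 0.026 0.5  ] [353.   8.]
   0.6 [0.562 0.033 0.6  ] [356. -52.]
   0.7 [0.556 0.04  0.7  ] [ 360. -121.]
```

View pics/sc2.png

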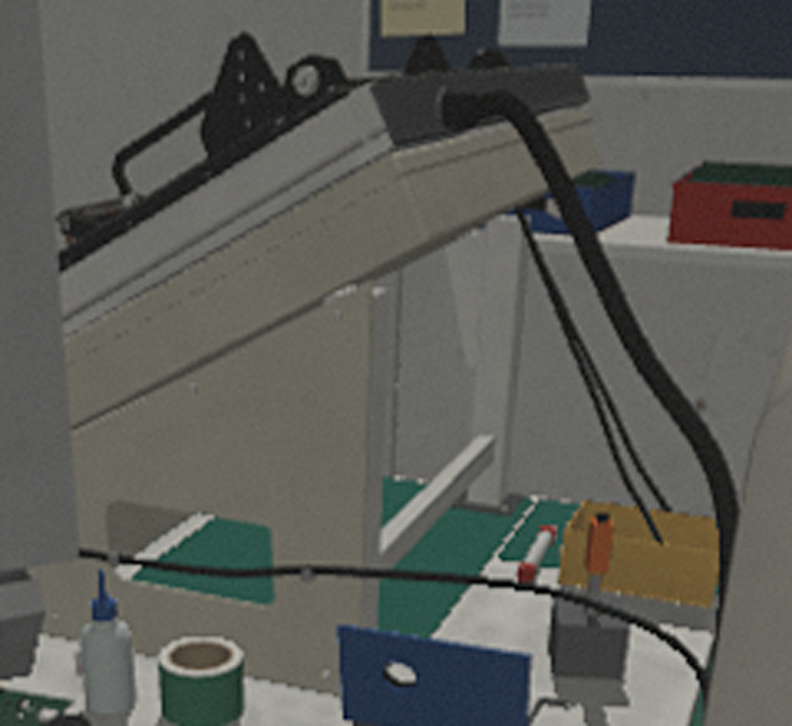

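```bash
python3 - <<'E'
from h import *
import pickle
f=pickle.load(open("f0.pkl","rb"))
crop(f["top"],240,215,320,285,9,"pics/tb.png")
crop(f["side"],310,185,410,295,5.4,"pics/sb.png")
crop(f["top"],380,245,450,300,10,"pics/ts.png")
crop(f["side"],390,145,440,215,8,"pics/ss.png")
E
```

```text
(no output)
```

View pics/tb.png

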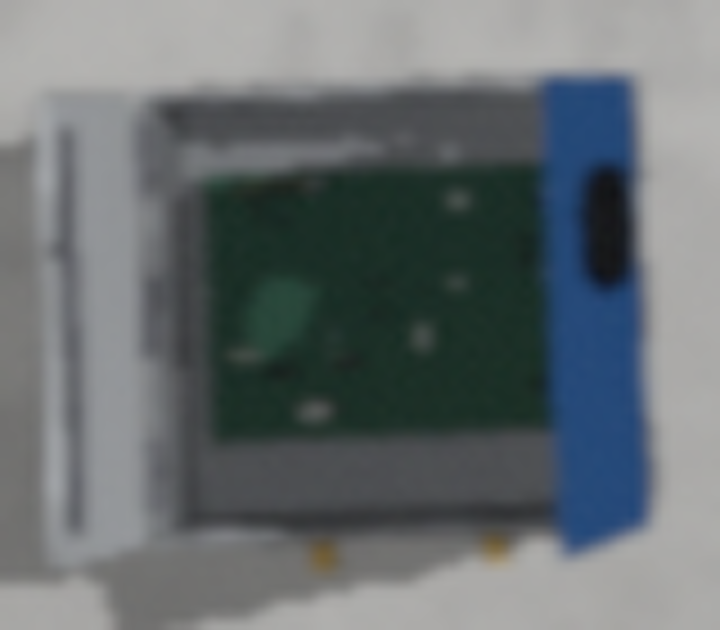

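View pics/sb.png

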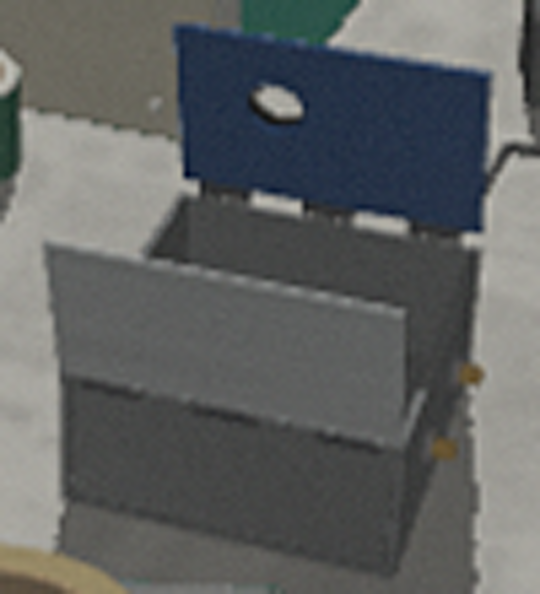

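View pics/ts.png

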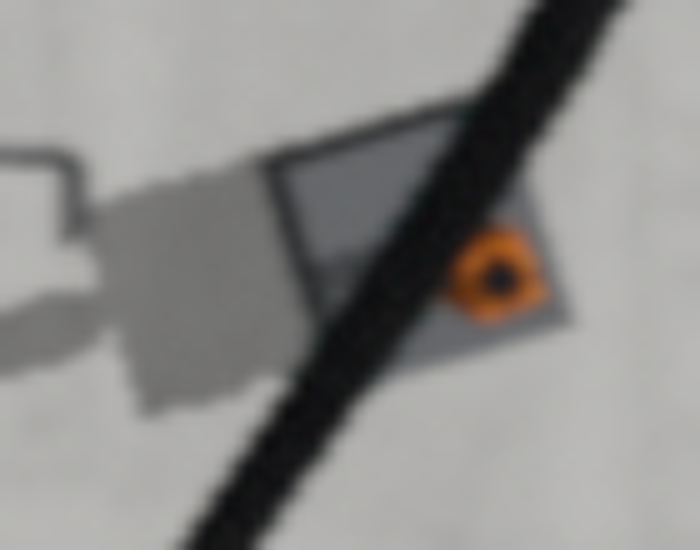

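View pics/ss.png

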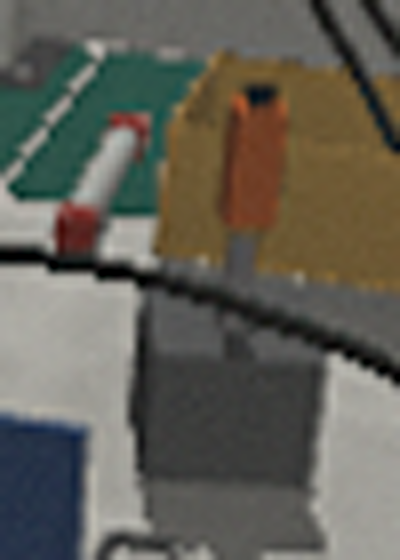

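```bash
python3 - <<'E'
from h import *
import pickle
f=pickle.load(open("f0.pkl","rb"))
T=f["top"];S=f["side"]
t=lambda x,y:((x+.5)/9-.5+240,(y+.5)/9-.5+215)
s=lambda x,y:((x+.5)/5.4-.5+310,(y+.5)/5.4-.5+185)
print("bottom +y edge far/near",onz(S,*s(65,500),0),onz(S,*s(398,573),0))
print("hinge +y far/near z65",onz(S,*s(62,372),.065),onz(S,*s(405,443),.065))
print("near -y rim",onz(S,*s(478,252),.065), "far -y rim", onz(S,*s(183,198),.065))
for n,a,b in [("blue far L",(545,78),(175,25)),("blue far R",(632,76),(175,25)),("blue near L",(567,552),(490,72)),("blue near R",(650,520),(490,72)),
  ("blue farhinge L",(545,78),(185,178)),("blue farhinge R",(632,76),(185,178)),("hinge near R",(650,520),(482,230)),("hinge near L",(567,552),(482,230)),
  ("inner far tip",(45,95),(47,243)),("inner near tip",(55,565),(405,310))]:
    p,e=tri(T,t(*a),S,s(*b)); print(n,p.round(4),round(e,4))
t2=lambda x,y:((x+.5)/10-.5+380,(y+.5)/10-.5+245)
s2=lambda x,y:((x+.5)/8-.5+390,(y+.5)/8-.5+145)
print("probe top",tri(T,t2(498,277),S,s2(261,90)),onz(T,*t2(498,277),.14))
print("orange ctr",onz(T,*t2(498,275),.134))
for q in [(268,160),(575,320),(470,100),(380,380)]: print("stand",onz(T,*t2(*q),.05))
E
```

```text
bottom +y edge far/near [5.30527195e-01 2.69095960e-01 5.55111512e-17] [0.40066588 0.25781739 0.        ]
hinge +y far/near z65 [0.52836461 0.27517579 0.065     ] [0.40057924 0.26534604 0.065     ]
near -y rim [0.40790991 0.1325043  0.065     ] far -y rim [0.53360543 0.14084649 0.065     ]
blue far L [0.5326 0.1541 0.1527] 0.0018
blue far R [0.537  0.1329 0.1423] 0.0091
blue near L [0.4076 0.146  0.1537] 0.0002
blue near R [0.4136 0.1244 0.1423] 0.003
blue farhinge L [0.5297 0.1574 0.0848] 0.0058
blue farhinge R [0.5342 0.1349 0.0714] 0.0017
hinge near R [0.4083 0.1276 0.0726] 0.0003
hinge near L [0.4022 0.1504 0.087 ] 0.0031
inner far tip [0.526  0.2907 0.1305] 0.0005
inner near tip [0.4    0.2845 0.1328] 0.0
probe top (array([ 0.41916111, -0.15581824,  0.13999266]), np.float64(0.0006277643964170274)) [ 0.41885276 -0.15588576  0.14      ]
orange ctr [ 0.41877871 -0.15714552  0.134     ]
stand [ 0.43979763 -0.11553197  0.05      ]
stand [ 0.39987378 -0.19454155  0.05      ]
stand [ 0.45590148 -0.16762765  0.05      ]
stand [ 0.38386375 -0.14440605  0.05      ]
```

>>> play_rows([
  [[0,0,-5],[0,0,0.1475],1],
  [[0,0,-5],[0,0,0.1475],1],
  [[0,0,-5],[0,0,0],1],
  [[0,0,-5],[0,0,0],1],
  [[2.8,-3.8,0],[0,0,0],1],
  [[2.8,-3.8,0],[0,0,0],1],
  [[2.8,-3.8,0],[0,0,0],1],
  [[2.8,-3.8,0],[0,0,0],1],
  [[2.8,-3.8,0],[0,0,0],1],
  [[2.8,-3.8,0],[0,0,0],1],
])

```text
t: 1.2
eef_pos: [0.3842, -0.3662, 0.6048]
tcp_rot: [0.0, 0.999, 0.035, 0.0]
contact_force: [1.2, -0.4, -0.8]
width: 0.0003
```

```bash
cat >> h.py <<'E'
def az(q):
    from scipy.spatial.transform import Rotation as R
    M=R.from_quat([q[1],q[2],q[3],q[0]]).as_matrix(); return np.arctan2(M[1,0],M[0,0]),M
def st(a):
    s=a.state(); x,M=az(s["tcp_rot"]); print("t",round(s["t"],2),"p",s["eef_pos"].round(4),"az",x.round(4),"z",M[:,2].round(4),"F",s["contact_force"].round(2),"w",round(s["width"],4)); return s
def tool(a,goal,yaw=None):
    s=a.state(); x,M=az(s["tcp_rot"]); d=M.T@(np.array(goal)-s["eef_pos"]); print("tool shift cm",(d*100).round(2)); return d
E
python3 -c "
from h import *;from plant import arm
s=st(arm);print(s['joint_pos'].round(3));tool(arm,[.42,-.3,.6])"
```

```text
t 1.2 p [ 0.3842 -0.3662  0.6048] az 0.0697 z [ 2.e-04 -0.e+00 -1.e+00] F [ 1.19 -0.36 -0.81] w 0.0003
[ 0.663  0.288  0.063  1.524 -0.019  1.329 -0.773]
tool shift cm [ 4.03 -6.35  0.48]
```

>>> play_rows([
  [[0.6,-4.9,0],[0,0,0],1],
  [[0.6,-4.9,0],[0,0,0],1],
  [[0.6,-4.9,0],[0,0,0],1],
  [[0.6,-4.9,0],[0,0,0],1],
  [[0.7,-4.9,0],[0,0,0],1],
  [[0.7,-4.9,0],[0,0,0],1],
  [[0.7,-4.9,0],[0,0,0],1],
  [[0.7,-4.9,0],[0,0,0],1],
  [[0.7,-4.9,0],[0,0,0],1],
  [[0.7,-4.9,0],[0,0,0],1],
])

```text
t: 2.2
eef_pos: [0.4148, 0.1271, 0.605]
tcp_rot: [0.0, 0.999, 0.035, 0.0]
contact_force: [0.8, 0.3, 0.3]
width: -0.0003
```

>>> play_rows([
  [[0.7,-4.9,0],[0,0,0],1],
  [[0.7,-4.9,0],[0,0,0],1],
  [[0.7,-4.9,0],[0,0,0],1],
  [[0.7,-4.7,0],[0,0,0],1],
  [[0,0,5],[0,0,0],1],
  [[0,0,5],[0,0,0],1],
  [[0,0,5],[0,0,0],1],
  [[0,0,5],[0,0,0],1],
  [[0,0,0],[0,0,0],1],
  [[0,0,0],[0,0,0],1],
])

```text
t: 3.2
eef_pos: [0.4299, 0.3211, 0.4053]
tcp_rot: [0.0, 0.999, 0.035, -0.0]
contact_force: [-0.4, 0.3, 0.5]
width: -0.0003
```

```bash
python3 -c "
from h import *;from plant import arm
s=st(arm);print(s['joint_pos'].round(3))
f={n:arm.grab_frame(n) for n in('side','top')}
crop(f['top'],180,150,380,310,3.5,'pics/t1.png');crop(f['side'],230,60,480,300,2.5,'pics/s1.png')"
```

```text
t 3.2 p [0.4299 0.3211 0.4053] az 0.0699 z [-6.e-04 -2.e-04 -1.e+00] F [-0.35  0.32  0.52] w -0.0003
[-0.408  0.492 -0.42   1.825  0.252  0.878 -2.447]
```

View pics/t1.png

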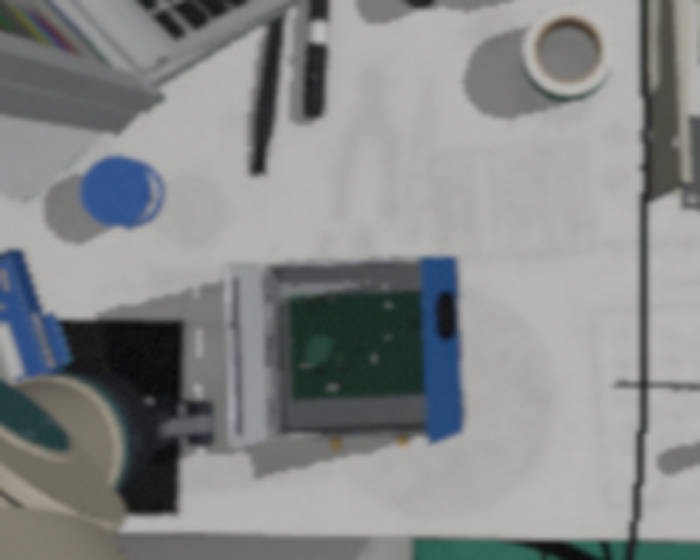

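View pics/s1.png

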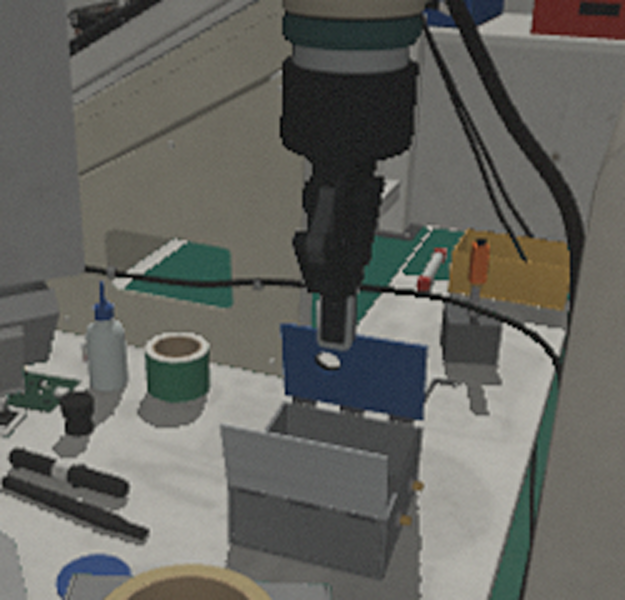

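>>> play_rows([
  [[0,0,5],[0,0,0],1],
  [[0,0,5],[0,0,0],1],
  [[0,0,2.2],[0,0,0],1],
  [[0,1.9,0],[0,0,0],1],
  [[0,1.9,0],[0,0,0],1],
  [[0,1.8,0],[0,0,0],1],
  [[0,1.7,0.9],[0,0,0],1],
  [[0,1.2,1.5],[0,0,0],1],
  [[0,0.5,1.3],[0,0,0],1],
  [[0,0,0],[0,0,0],1],
])

```text
t: 4.3
eef_pos: [0.4374, 0.2308, 0.2469]
tcp_rot: [-0.0, 0.999, 0.034, 0.002]
contact_force: [0.5, -0.7, -0.3]
width: 0.0001
```

```bash
python3 -c "
from h import *;from plant import arm
s=st(arm)
f={n:arm.grab_frame(n) for n in('side','top')}
crop(f['side'],280,120,440,300,3.3,'pics/s2.png')"
```

```text
t 4.3 p [0.4374 0.2308 0.2469] az 0.0679 z [ 3.e-03  5.e-04 -1.e+00] F [ 0.49 -0.7  -0.3 ] w 0.0001
```

View pics/s2.png

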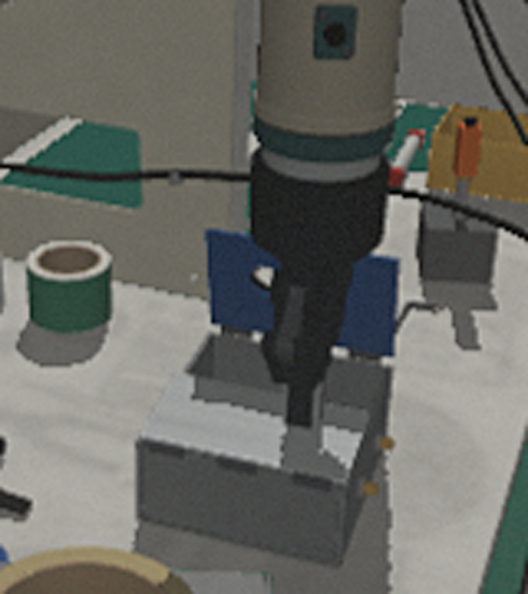

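>>> play_rows([
  [[0,0.4,0.2],[0,0,0],1],
  [[0,0.4,0.2],[0,0,0],1],
  [[0,0.2,0.1],[0,0,0],1],
  [[0,0,0.1],[0,0,0],1],
  [[0,0,0.1],[0,0,0],1],
  [[0,0,0],[0,0,0],1],
  [[0,0,0],[0,0,0],1],
  [[0,0,0],[0,0,0],1],
  [[0,0,0],[0,0,0],1],
  [[0,0,0],[0,0,0],1],
])

```text
t: 5.4
eef_pos: [0.4367, 0.2215, 0.241]
tcp_rot: [-0.0, 0.999, 0.035, 0.001]
contact_force: [-3.7, -1.3, 23.8]
width: -0.0005
```

```bash
python3 -c "
from h import *;from plant import arm
s=st(arm)"
```

```text
t 5.4 p [0.4367 0.2215 0.241 ] az 0.0701 z [ 2.4e-03  4.0e-04 -1.0e+00] F [-3.68 -1.28 23.82] w -0.0005
```

>>> play_rows([
  [[0,0,-5],[0,0,0],1],
  [[0,0,-5],[0,0,0],1],
  [[0,0,-5],[0,0,0],1],
  [[0,0,-3],[0,0,0],1],
  [[0,4.6,0],[0,0,0],1],
  [[0,4.6,0],[0,0,0],1],
  [[0,4.6,0],[0,0,0],1],
  [[0,0,4],[0,0,0],1],
  [[0,0,0],[0,0,0],1],
  [[0,0,0],[0,0,0],1],
])

```text
t: 6.4
eef_pos: [0.446, 0.0841, 0.3788]
tcp_rot: [-0.0, 0.999, 0.036, -0.001]
contact_force: [-0.1, -0.0, 0.8]
width: -0.0
```

```bash
python3 -c "
from h import *;from plant import arm
s=st(arm);print(s['joint_pos'].round(3))
f={n:arm.grab_frame(n) for n in('side','top')}
crop(f['side'],280,80,440,300,2.7,'pics/s3.png')
crop(f['top'],220,190,360,310,5,'pics/t3.png')"
```

```text
t 6.4 p [0.446  0.0841 0.3788] az 0.0711 z [-1.9e-03  3.0e-04 -1.0e+00] F [-0.07 -0.03  0.81] w -0.0
[ 0.079  0.42  -0.446  2.063  0.27   0.716 -2.038]
```

View pics/s3.png

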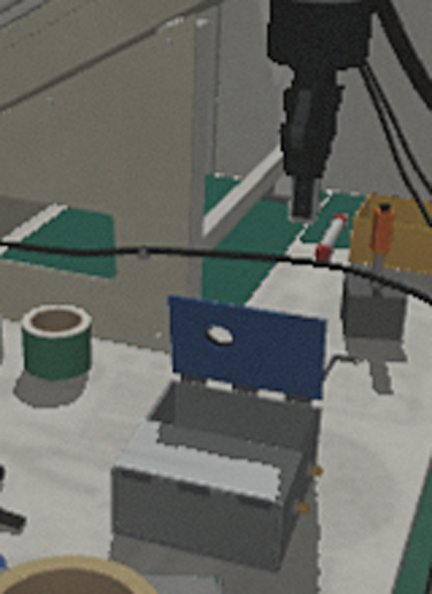

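View pics/t3.png

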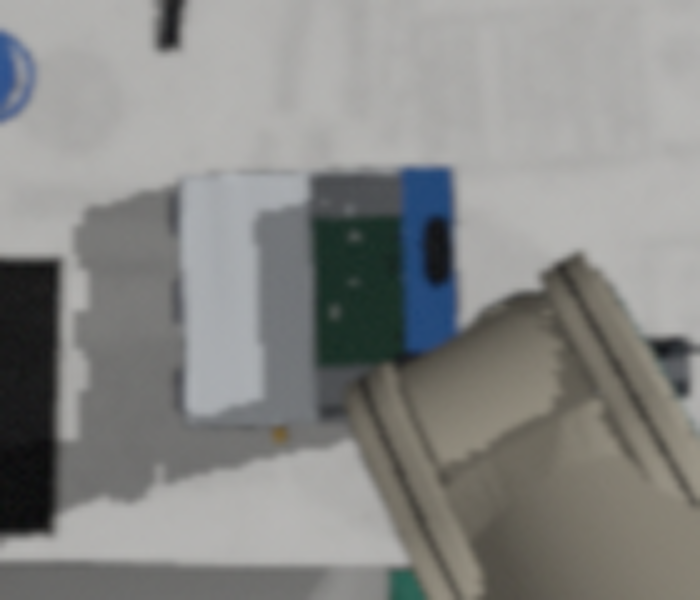

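>>> play_rows([
  [[0,0,4],[0,0,0],1],
  [[0,0,3.6],[0,0,0],1],
  [[0,-2,0],[0,0,0],1],
  [[0,-2,0],[0,0,0],1],
  [[0,-2.5,1],[0,0,0],1],
  [[0,-1.7,1.8],[0,0,0],1],
  [[0,-0.8,1.7],[0,0,0],1],
  [[0,-0.2,0.7],[0,0,0],1],
  [[0,0,0],[0,0,0],1],
  [[0,0,0],[0,0,0],1],
])

```text
t: 7.5
eef_pos: [0.44, 0.1752, 0.2514]
tcp_rot: [0.0, 0.999, 0.035, 0.0]
contact_force: [-0.1, -0.2, 0.2]
width: -0.0
```

```bash
python3 -c "
from h import *;from plant import arm
s=st(arm)
f={n:arm.grab_frame(n) for n in('side','top')}
crop(f['side'],280,120,440,300,3.3,'pics/s4.png')"
```

```text
t 7.5 p [0.44   0.1752 0.2514] az 0.07 z [ 7.e-04 -2.e-04 -1.e+00] F [-0.07 -0.23  0.21] w -0.0
```

View pics/s4.png

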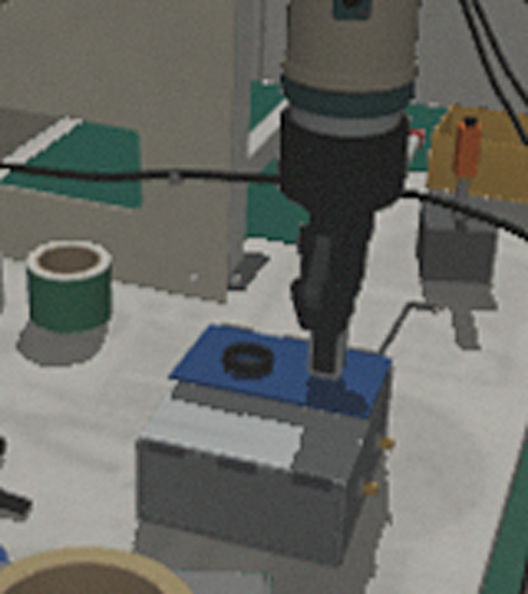

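>>> play_rows([
  [[0,-0.3,0.2],[0,0,0],1],
  [[0,-0.2,0.2],[0,0,0],1],
  [[0,0,0.1],[0,0,0],1],
  [[0,0,0.1],[0,0,0],1],
  [[0,0,0.1],[0,0,0],1],
  [[0,0,0],[0,0,0],1],
  [[0,0,0],[0,0,0],1],
  [[0,0,0],[0,0,0],1],
  [[0,0,0],[0,0,0],1],
  [[0,0,0],[0,0,0],1],
])

```text
t: 8.6
eef_pos: [0.4395, 0.1805, 0.2452]
tcp_rot: [-0.0, 0.999, 0.035, 0.001]
contact_force: [-3.8, -1.4, 18.5]
width: 0.0003
```

```bash
python3 -c "
from h import *;from plant import arm
s=st(arm)"
```

```text
t 8.6 p [0.4395 0.1805 0.2452] az 0.0701 z [ 1.7e-03  3.0e-04 -1.0e+00] F [-3.83 -1.41 18.49] w 0.0003
```

>>> play_rows([
  [[0,0,-3],[0,0,0],1],
  [[0,0,-5],[0,0,0],1],
  [[0,0,-5],[0,0,0],1],
  [[0,0,-5],[0,0,0],0.5],
  [[0,0,-5],[0,0,0],0],
  [[0,0,-5],[0,0,0],-1],
  [[0,0,-5],[0,0,0],-1],
  [[0,0,-3],[0,0,0],-1],
  [[0,5,0],[0,0,0],-1],
  [[0,5,0],[0,0,0],-1],
])

```text
t: 9.6
eef_pos: [0.4462, 0.0804, 0.6047]
tcp_rot: [-0.0, 0.999, 0.037, 0.001]
contact_force: [1.4, -0.5, -0.1]
width: 0.0853
```

```bash
python3 -c "
from h import *;from plant import arm
import pickle
s=st(arm);print(s['joint_pos'].round(3))
f={n:arm.grab_frame(n) for n in('side','top')}
pickle.dump(f,open('f5.pkl','wb'))
cv2.imwrite('pics/t5a.png',f['top']['pixels'])
crop(f['side'],310,185,410,295,5.4,'pics/s5.png')
crop(f['top'],240,215,320,285,9,'pics/t5.png')"
```

```text
t 9.6 p [0.4462 0.0804 0.6047] az 0.0741 z [ 2.7e-03  4.0e-04 -1.0e+00] F [ 1.44 -0.45 -0.14] w 0.0853
[ 0.127  0.171 -0.443  1.694  0.077  1.291 -1.828]
```

View pics/s5.png

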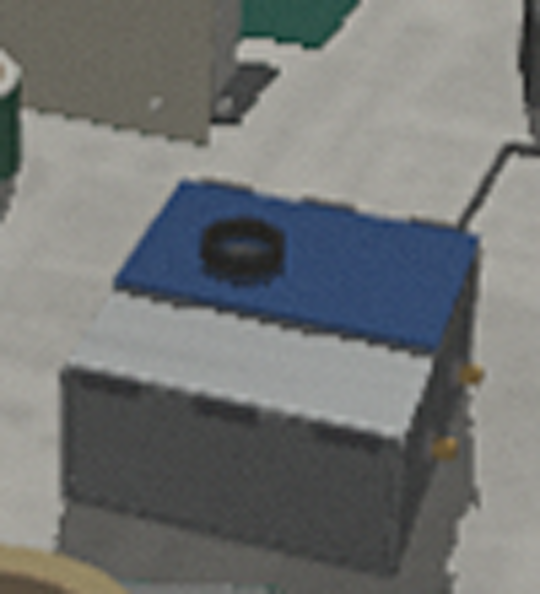

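View pics/t5.png

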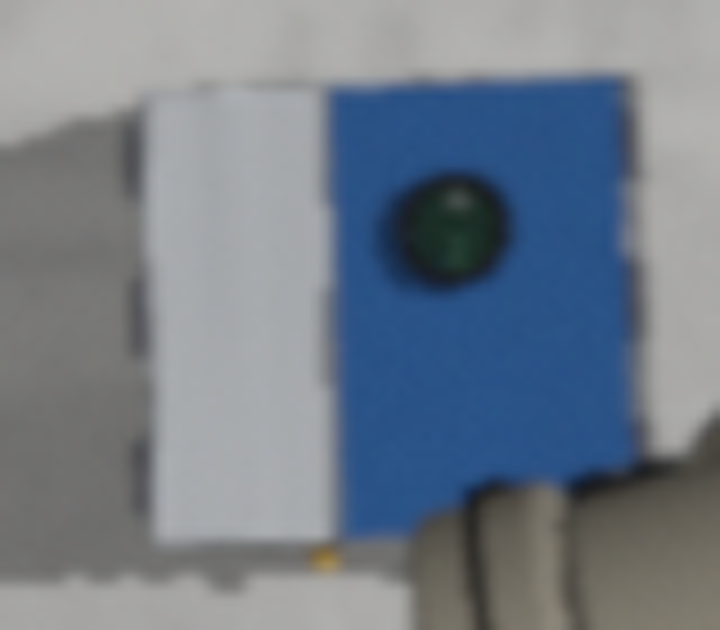

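View pics/t5a.png

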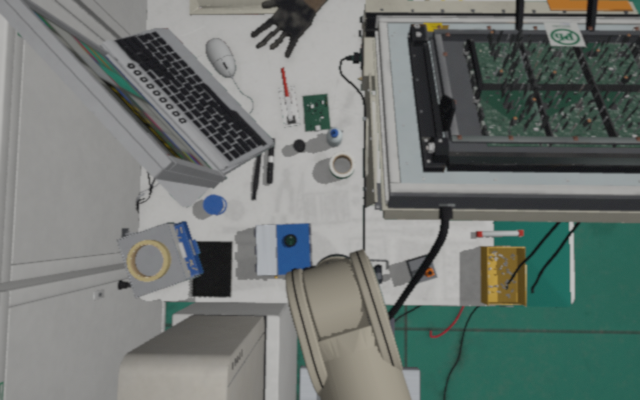

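```bash
python3 - <<'E'
from h import *
import pickle
f=pickle.load(open("f5.pkl","rb"))
T=f["top"];S=f["side"]
t=lambda x,y:((x+.5)/9-.5+240,(y+.5)/9-.5+215)
s=lambda x,y:((x+.5)/5.4-.5+310,(y+.5)/5.4-.5+185)
# masks
P=T["pixels"][215:285,240:320]; 
big=cv2.resize(P,None,fx=9,fy=9,interpolation=cv2.INTER_CUBIC); hsv=cv2.cvtColor(big,cv2.COLOR_BGR2HSV)
b=cv2.inRange(hsv,(100,120,60),(125,255,255)); 
print("blue lines")
pts=[]
# left edge and top edge of blue
rows=range(110,500,10); le=[(np.where(b[r])[0].min(),r) for r in rows]; ri=[(np.where(b[r])[0].max(),r) for r in range(110,420,10)]
cols=range(350,610,10); te=[(c,np.where(b[:,c])[0].min()) for c in cols]
def line(e,z):
    w=np.array([onz(T,*t(*p),z)[:2] for p in e]); vx,vy,x0,y0=cv2.fitLine(w.astype(np.float32),cv2.DIST_HUBER,0,1e-4,1e-4).ravel(); return (vx,vy),(x0,y0),np.degrees(np.arctan2(vy,vx))
for n,e in (("left",le),("right",ri),("top",te)): print(n,line(e,.072))
g=(big.max(axis=2)<62).astype(np.uint8)*255
print(big[230,380:520:6].tolist())
cv2.imwrite("pics/ringm.png",g)
print("ring ctr guess z80",onz(T,*t(454,230),.08))
print("side ring",onz(S,*s(243,246),.08))
bs=cv2.inRange(cv2.cvtColor(S["pixels"],cv2.COLOR_BGR2HSV),(100,120,40),(125,255,255))
E
```

```text
blue lines
left ((np.float32(0.9987577), np.float32(0.04983019)), (np.float32(0.46794766), np.float32(0.21628186)), np.float32(2.8562422))
right ((np.float32(0.99928904), np.float32(0.03770133)), (np.float32(0.48983508), np.float32(0.13673247)), np.float32(2.160639))
top ((np.float32(0.051663708), np.float32(-0.99866456)), (np.float32(0.5298432), np.float32(0.17858703)), np.float32(-87.03857))
[[96, 56, 28], [81, 48, 25], [68, 44, 26], [56, 38, 26], [45, 35, 27], [40, 37, 28], [38, 40, 27], [37, 43, 27], [37, 45, 27], [39, 46, 28], [39, 47, 28], [39, 49, 28], [40, 49, 28], [40, 50, 27], [41, 50, 27], [41, 48, 28], [39, 46, 27], [36, 42, 25], [32, 38, 24], [33, 35, 24], [46, 37, 28], [66, 46, 32], [93, 59, 36], [116, 71, 38]]
ring ctr guess z80 [0.48940921 0.18371093 0.08      ]
side ring [0.48932921 0.1891825  0.08      ]
```

View pics/ringm.png

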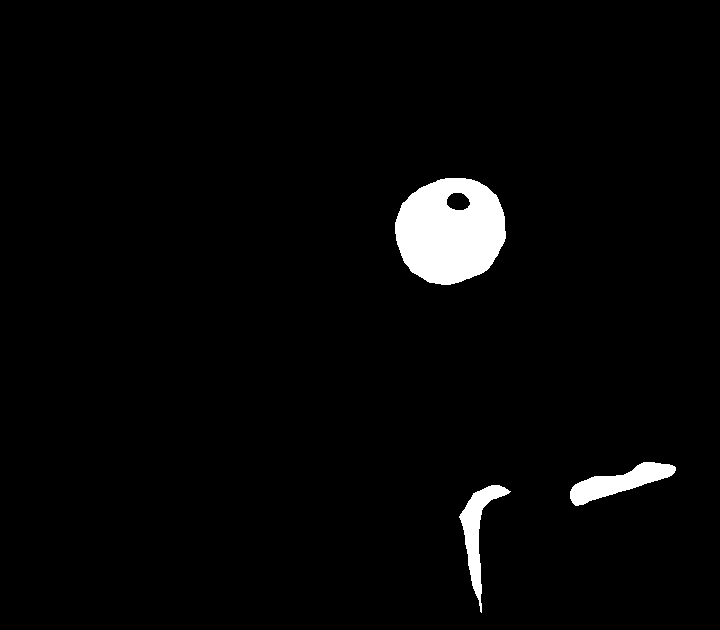

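```bash
python3 - <<'E'
from h import *
import pickle
f=pickle.load(open("f5.pkl","rb"));T=f["top"]
crop(T,410,255,445,285,20,"pics/h20.png")
P=T["pixels"][255:285,410:445]
hs=cv2.cvtColor(P,cv2.COLOR_BGR2HSV)
m=cv2.inRange(hs,(3,120,80),(20,255,255)); 
for r in m: print("".join("#" if x else "." for x in r))
E
```

```text
...................................
...................................
...................................
...................................
...................................
...................................
...................................
...................................
...................................
...................................
...................................
...................................
...................................
..................####.............
.................######............
................#######............
................#######............
...............####..###...........
................##....##...........
...............#########...........
................#######............
.................###...............
...................................
...................................
...................................
...................................
...................................
...................................
...................................
...................................
```

View pics/h20.png

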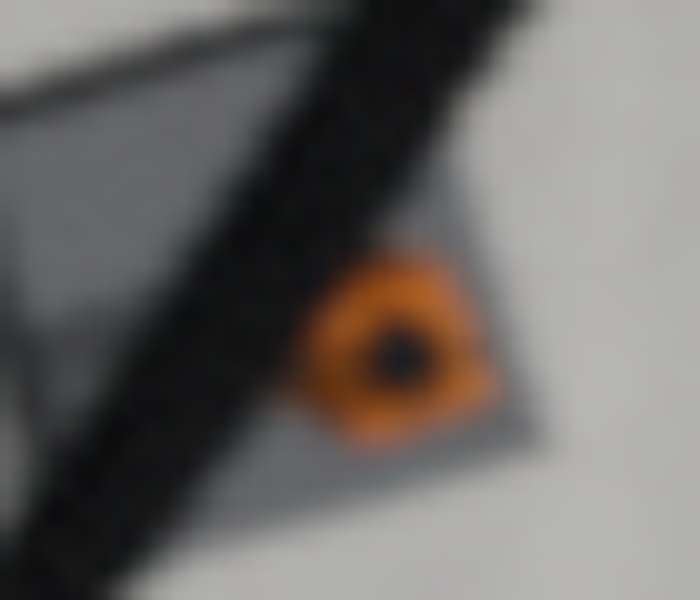

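>>> play_rows([
  [[0,0,0],[0,0,-0.128],-1],
  [[0,0,0],[0,0,-0.128],-1],
  [[-2,4.3,0],[0,0,0],-1],
  [[-2,4.3,0],[0,0,0],-1],
  [[-2,4.3,0],[0,0,0],-1],
  [[-2,4.3,0],[0,0,0],-1],
  [[-2.2,4.3,0],[0,0,0],-1],
  [[0,0,4],[0,0,0],-1],
  [[0,0,4],[0,0,0],-1],
  [[0,0,0],[0,0,0],-1],
])

```text
t: 10.7
eef_pos: [0.4167, -0.1557, 0.5195]
tcp_rot: [-0.003, 0.987, 0.162, -0.005]
contact_force: [0.2, 0.8, 0.2]
width: 0.0855
```

```bash
python3 -c "
from h import *;from plant import arm
import pickle
s=st(arm);print(s['joint_pos'].round(3));tool(arm,[.419,-.156,.267])
f={n:arm.grab_frame(n) for n in('side','top')}
pickle.dump(f,open('f6.pkl','wb'))
cv2.imwrite('pics/s6.png',f['side']['pixels'])
crop(f['top'],240,215,320,285,9,'pics/t6.png')"
```

```text
t 10.7 p [ 0.4167 -0.1557  0.5195] az 0.3253 z [-0.0103  0.0037 -0.9999] F [0.17 0.79 0.24] w 0.0855
[ 0.527  0.213 -0.286  1.875  0.067  1.074 -1.031]
tool shift cm [ 0.42  0.28 25.25]
```

View pics/s6.png

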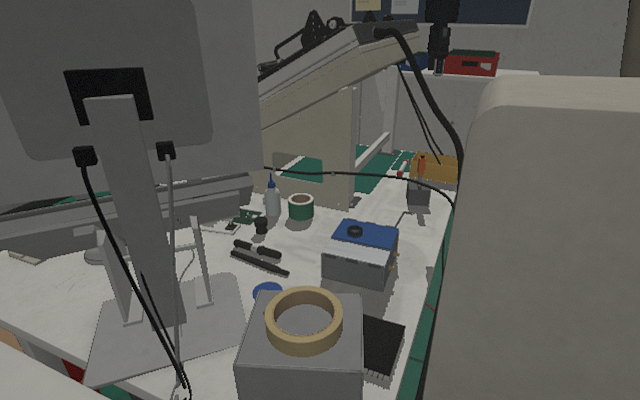

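View pics/t6.png

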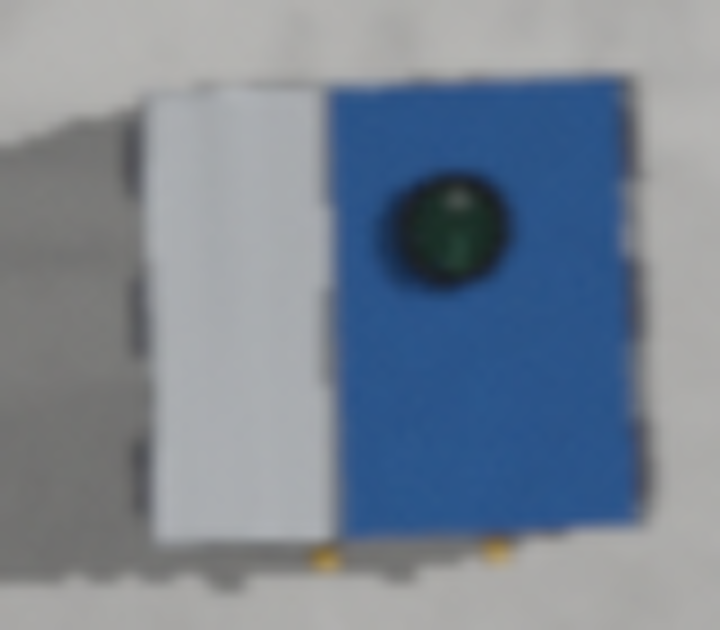

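```bash
python3 - <<'E'
from h import *
from plant import arm
import pickle
s=st(arm)
f=pickle.load(open("f6.pkl","rb"));T=f["top"]
t=lambda x,y:((x+.5)/9-.5+240,(y+.5)/9-.5+215)
P=T["pixels"][215:285,240:320]
big=cv2.resize(P,None,fx=9,fy=9,interpolation=cv2.INTER_CUBIC); hsv=cv2.cvtColor(big,cv2.COLOR_BGR2HSV)
b=cv2.inRange(hsv,(100,110,60),(125,255,255))
def fit(e,z):
    w=np.array([onz(T,*t(*p),z)[:2] for p in e],np.float32); vx,vy,x0,y0=cv2.fitLine(w,cv2.DIST_HUBER,0,1e-4,1e-4).ravel(); return np.array([vx,vy]),np.array([x0,y0])
R=range(110,500,5);C=range(350,610,5)
L={"left":[(np.where(b[r])[0].min(),r) for r in R],"right":[(np.where(b[r])[0].max(),r) for r in R],
"top":[(c,np.where(b[:,c])[0].min()) for c in C],"bot":[(c,np.where(b[:,c])[0].max()) for c in C]}
F={k:fit(v,.072) for k,v in L.items()}
for k,(d,p) in F.items(): print(k,d,p,"yaw",np.arctan2(d[1],d[0]) if k in("left","right") else np.arctan2(d[0],-d[1]) )
yaw=np.mean([np.arctan(F["left"][0][1]/F["left"][0][0]),np.arctan(F["right"][0][1]/F["right"][0][0]),-np.arctan(F["top"][0][0]/F["top"][0][1]),-np.arctan(F["bot"][0][0]/F["bot"][0][1])]); print(yaw)
ex=np.array([np.cos(yaw),np.sin(yaw)]);ey=np.array([-ex[1],ex[0]])
X=[F["top"][1]@ex,F["bot"][1]@ex];Y=[F["left"][1]@ey,F["right"][1]@ey]
print("size",X[0]-X[1],Y[0]-Y[1])
c=np.mean(X)*ex+np.mean(Y)*ey; print("blue centre",c,"guide",c+.022*ex+.0075*ey)
# ring: half level radial edge, right/top side
ctr=np.array([450.,231.])
gray=big.max(axis=2).astype(float)
for a in range(-110,100,15):
    r=np.arange(35,90); x=ctr[0]+r*np.cos(np.radians(a)); y=ctr[1]+r*np.sin(np.radians(a))
    v=gray[y.round().astype(int),x.round().astype(int)]; i=np.argmax(np.gradient(v)); print(a,r[i],end="; ")
E
```

```text
t 10.8 p [ 0.419  -0.1556  0.5242] az 0.3265 z [-6.e-04  5.e-04 -1.e+00] F [0.93 0.83 0.04] w 0.0856
left [0.9986145  0.05262172] [0.46289024 0.21632798] yaw 0.052646037
right [0.99870497 0.05087628] [0.46392745 0.13490613] yaw 0.050898254
top [ 0.05228407 -0.99863225] [0.5306677  0.16693771] yaw 0.052307922
bot [ 0.05947031 -0.9982301 ] [0.4047345  0.17928629] yaw 0.059505418
0.053839408
size 0.12508622 0.081359684
blue centre [0.46755406 0.17584045] guide [0.48911858 0.18451348]
-110 60; -95 55; -80 57; -65 61; -50 64; -35 61; -20 62; -5 58; 10 60; 25 53; 40 52; 55 54; 70 55; 85 52;
```

>>> play_rows([
  [[0,0,5],[0,0,0],-1],
  [[0,0,5],[0,0,0],-1],
  [[0,0,5],[0,0,0],-1],
  [[0,0,4],[0,0,0],-1],
  [[0,0,3],[0,0,0],-1],
  [[0,0,2],[0,0,0],-1],
  [[0,0,1.7],[0,0,0],-1],
  [[0,0,0],[0,0,0],-1],
  [[0,0,0],[0,0,0],-1],
  [[0,0,0],[0,0,0],-1],
])

```text
t: 11.8
eef_pos: [0.4198, -0.1561, 0.2682]
tcp_rot: [0.001, 0.987, 0.162, 0.002]
contact_force: [0.8, -1.0, 0.5]
width: 0.0853
```

```bash
python3 -c "
from h import *;from plant import arm
import pickle
s=st(arm);print(s['joint_pos'].round(3));tool(arm,[.419,-.156,.267])
f={n:arm.grab_frame(n) for n in('side','top')}
crop(f['side'],370,60,470,215,5,'pics/s7.png')
crop(f['top'],350,190,480,310,5,'pics/t7.png')"
```

```text
t 11.8 p [ 0.4198 -0.1561  0.2682] az 0.3259 z [ 0.0033 -0.0011 -1.    ] F [ 0.82 -0.99  0.48] w 0.0853
[ 0.412  0.591 -0.169  2.185  0.256  0.38  -1.213]
tool shift cm [-0.08 -0.04  0.12]
```

View pics/s7.png

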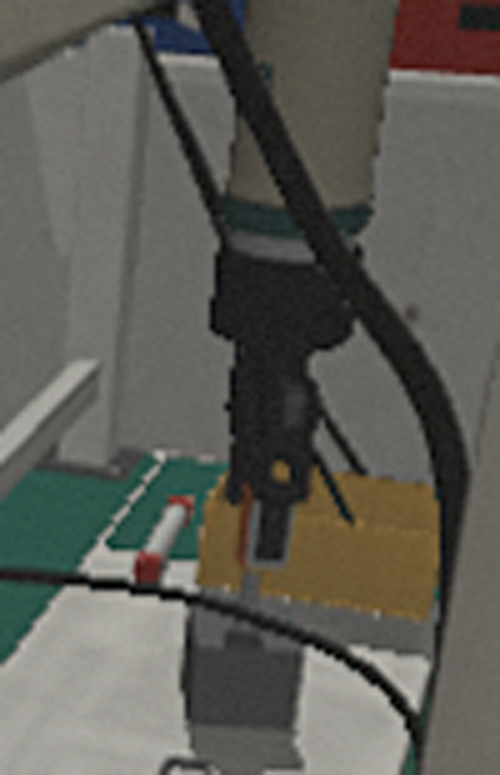

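View pics/t7.png

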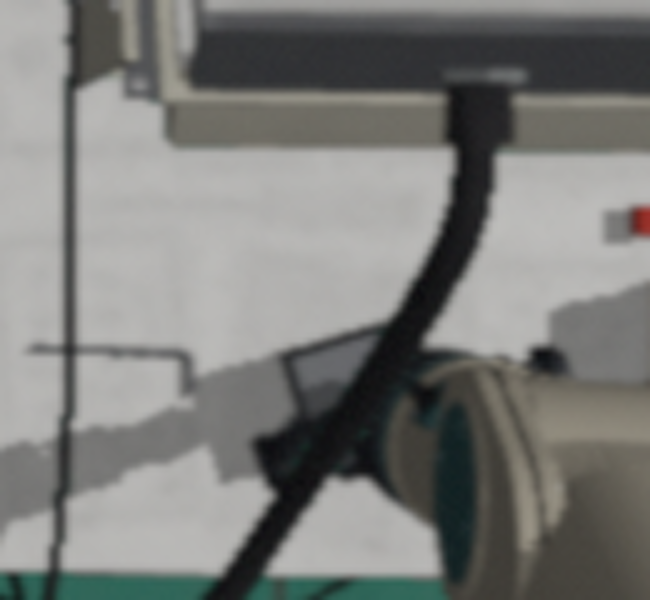

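>>> play_rows([
  [[0,0,0.1],[0,0,0],0],
  [[0,0,0],[0,0,0],0.3],
  [[0,0,0],[0,0,0],0.5],
  [[0,0,0],[0,0,0],0.7],
  [[0,0,0],[0,0,0],1],
  [[0,0,0],[0,0,0],1],
  [[0,0,0],[0,0,0],1],
  [[0,0,0],[0,0,0],1],
  [[0,0,0],[0,0,0],1],
  [[0,0,0],[0,0,0],1],
], grip_force=50)

```text
t: 12.9
eef_pos: [0.4187, -0.1561, 0.2658]
tcp_rot: [0.0, 0.987, 0.162, 0.0]
contact_force: [0.4, -1.3, 2.9]
width: 0.0175
```

```bash
python3 -c "
from h import *;from plant import arm
s=st(arm);print(s['ft_torque'].round(3))
f=arm.grab_frame('side');crop(f,370,60,470,215,5,'pics/s8.png')"
```

```text
t 12.9 p [ 0.4187 -0.1561  0.2658] az 0.3256 z [ 2.e-04 -3.e-04 -1.e+00] F [ 0.36 -1.32  2.87] w 0.0175
[-0.454  0.041 -0.01 ]
```

View pics/s8.png

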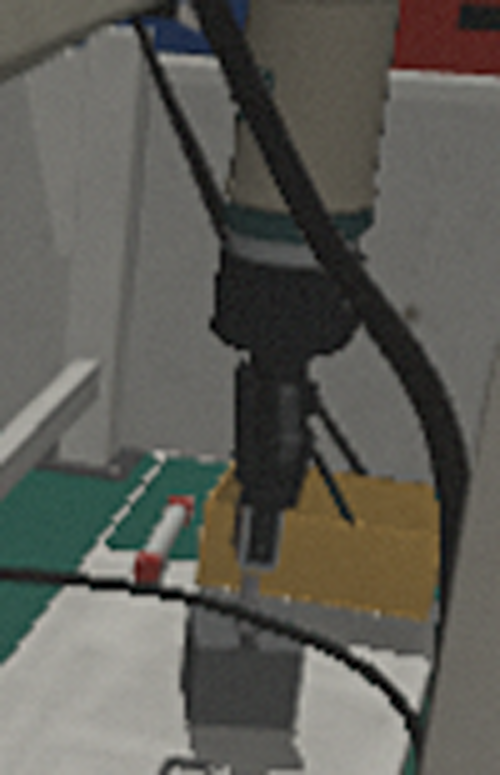

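>>> play_rows([
  [[0,0,-1.5],[0,0,0],1],
  [[0,0,-2],[0,0,0],1],
  [[0,0,-2.5],[0,0,0],1],
  [[0,0,-5],[0,0,0],1],
  [[0,0,-5],[0,0,0],1],
  [[0,0,-5],[0,0,0],1],
  [[0,0,-5],[0,0,0],1],
  [[0,0,-5],[0,0,0],1],
  [[0,0,-5],[0,0,0],1],
  [[0,0,-3],[0,0,0],1],
])

```text
t: 13.95
eef_pos: [0.4184, -0.1552, 0.6592]
tcp_rot: [0.001, 0.987, 0.163, 0.002]
contact_force: [1.9, 0.4, -1.4]
width: 0.0172
```

```bash
python3 -c "
from h import *;from plant import arm
s=st(arm);print(s['joint_pos'].round(3));tool(arm,[.4891,.1845,.656])
f=arm.grab_frame('side');crop(f,370,0,470,215,3,'pics/s9.png')"
```

```text
t 13.95 p [ 0.4184 -0.1552  0.6592] az 0.3266 z [ 0.0042 -0.0012 -1.    ] F [ 1.88  0.37 -1.36] w 0.0172
[ 0.556  0.128 -0.309  1.591  0.039  1.424 -1.   ]
tool shift cm [ 17.59 -29.9    0.31]
```

View pics/s9.png

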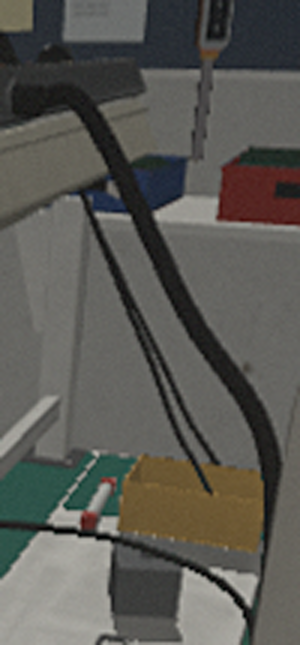

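>>> play_rows([
  [[1.5,-4.4,0],[0,0,0],1],
  [[1.5,-4.4,0],[0,0,0],1],
  [[1.5,-4.4,0],[0,0,0],1],
  [[1.5,-4.4,0],[0,0,0],1],
  [[2.9,-3.1,0],[0,0,0],1],
  [[2.9,-3.1,0],[0,0,0],1],
  [[2.9,-3.1,0],[0,0,0],1],
  [[2.9,-3.0,0],[0,0,0],1],
  [[0,0,5],[0,0,0],1],
  [[0,0,5],[0,0,0],1],
])

```text
t: 15.0
eef_pos: [0.4896, 0.1858, 0.5542]
tcp_rot: [-0.001, 0.986, 0.164, 0.001]
contact_force: [1.0, -1.1, -1.8]
width: 0.0175
```

>>> play_rows([
  [[0,0,5],[0,0,0],1],
  [[0,0,5],[0,0,0],1],
  [[0,0,4],[0,0,0],1],
  [[0,0,2],[0,0,0],1],
  [[0,0,0],[0,0,0],1],
  [[0,0,0],[0,0,0],1],
  [[0,0,0],[0,0,0],1],
  [[0,0,0],[0,0,0],1],
  [[0,0,0],[0,0,0],1],
  [[0,0,0],[0,0,0],1],
])

```text
t: 16.0
eef_pos: [0.4898, 0.1837, 0.3964]
tcp_rot: [-0.0, 0.987, 0.162, 0.001]
contact_force: [0.6, 0.0, -1.3]
width: 0.0174
```

```bash
python3 -c "
from h import *;from plant import arm
import pickle
s=st(arm);print(s['joint_pos'].round(3));tool(arm,[.4891,.1845,.376])
f={n:arm.grab_frame(n) for n in('side','top')}
pickle.dump(f,open('f10.pkl','wb'))
crop(f['side'],300,80,420,290,3.4,'pics/s10.png')
crop(f['top'],220,170,340,290,5,'pics/t10.png')"
```

```text
t 16.0 p [0.4898 0.1837 0.3964] az 0.3257 z [ 1.3e-03  3.0e-04 -1.0e+00] F [ 0.6   0.   -1.29] w 0.0174
[-0.056  0.499 -0.521  1.87   0.322  0.855 -1.983]
tool shift cm [-0.04 -0.1   2.04]
```

View pics/s10.png

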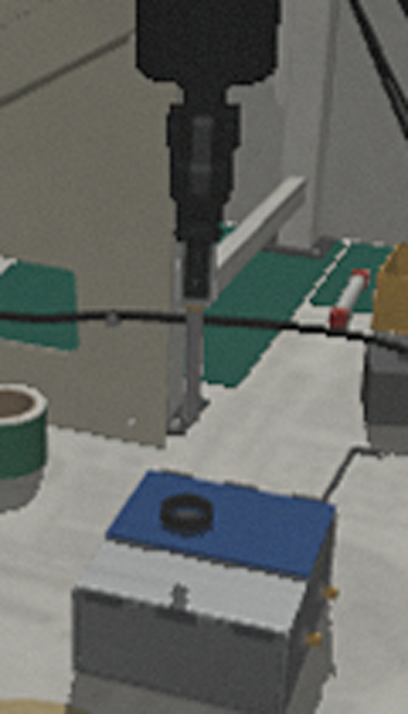

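View pics/t10.png

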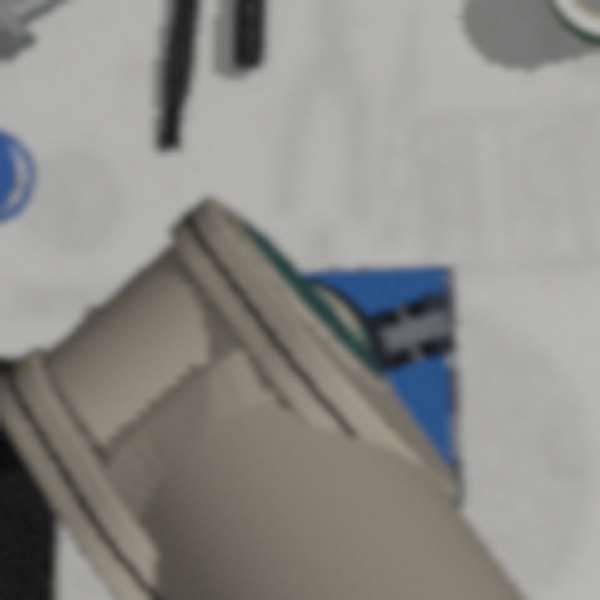

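>>> play_rows([
  [[0,-0.1,1.5],[0,0,0],1],
  [[0,0,1.5],[0,0,0],1],
  [[0,0,1],[0,0,0],1],
  [[0,0,0.5],[0,0,0],1],
  [[0,0,0],[0,0,0],1],
  [[0,0,0],[0,0,0],1],
  [[0,0,0],[0,0,0],1],
  [[0,0,0],[0,0,0],1],
  [[0,0,0],[0,0,0],1],
  [[0,0,0],[0,0,0],1],
])

```text
t: 17.1
eef_pos: [0.4894, 0.1846, 0.3509]
tcp_rot: [-0.0, 0.987, 0.162, 0.0]
contact_force: [0.3, -0.0, -0.5]
width: 0.0179
```

```bash
python3 - <<'E'
from h import *;from plant import arm
import pickle
s=st(arm);tool(arm,[.4891,.1845,.351])
f={n:arm.grab_frame(n) for n in('side','top')}
pickle.dump(f,open('f11.pkl','wb'))
S=f['side']
x0,y0,k=320,150,10
crop(S,x0,y0,x0+60,y0+85,7,'pics/s11.png')
im=cv2.imread('pics/s11.png');k=7
M=az(s['tcp_rot'])[1]; p=s['eef_pos']
q=lambda P:tuple(int(round(v)) for v in ((proj(S,P)-[x0,y0]+.5)*k-.5))
for d in np.arange(.175,.2559,.004): cv2.circle(im,q(p+M[:,2]*d),1,(0,255,255),-1)
for r,c in((.017,(0,0,255)),(.012,(0,255,0))):
  for a in np.linspace(0,2*np.pi,40): cv2.circle(im,q([.4891+r*np.cos(a),.1845+r*np.sin(a),.08]),1,c,-1)
cv2.imwrite('pics/s11o.png',im)
E
```

```text
t 17.1 p [0.4894 0.1846 0.3509] az 0.3257 z [ 4.e-04  1.e-04 -1.e+00] F [ 0.34 -0.05 -0.49] w 0.0179
tool shift cm [-0.04  0.   -0.01]
```

View pics/s11.png

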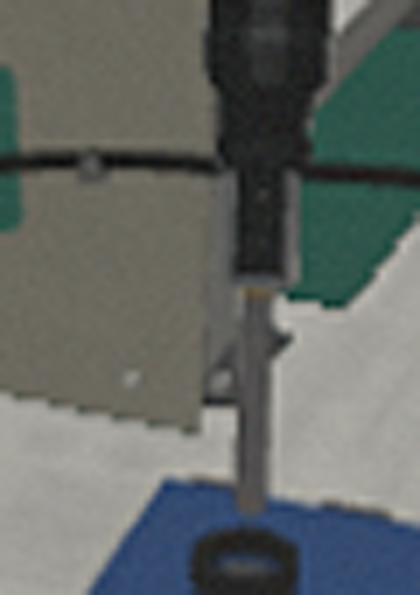

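View pics/s11o.png

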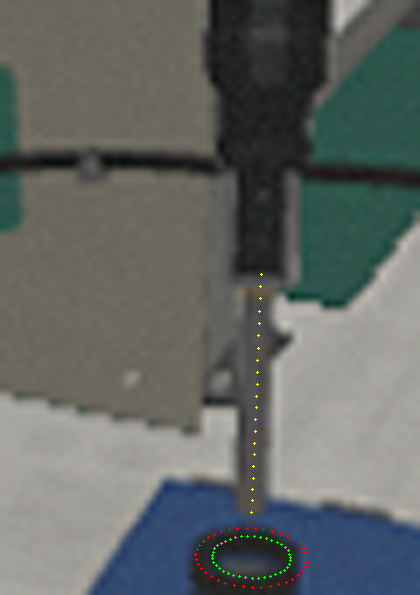

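>>> play_rows([
  [[0.1,0.1,0],[0,0,0],1],
  [[0,0,0.4],[0,0,0],1],
  [[0,0,0.4],[0,0,0],1],
  [[0,0,0.2],[0,0,0],1],
  [[0,0,0],[0,0,0],1],
  [[0,0,0],[0,0,0],1],
  [[0,0,0],[0,0,0],1],
  [[0,0,0],[0,0,0],1],
  [[0,0,0],[0,0,0],1],
  [[0,0,0],[0,0,0],1],
])

```text
t: 18.2
eef_pos: [0.4907, 0.184, 0.3408]
tcp_rot: [0.0, 0.987, 0.162, 0.0]
contact_force: [-0.6, -0.4, 0.4]
width: 0.0173
```

```bash
python3 - <<'E'
from h import *;from plant import arm
s=st(arm)
S=np.mean([arm.grab_frame('side')['pixels'].astype(float) for _ in range(6)],0)
f=arm.grab_frame('side'); f['pixels']=S.clip(0,255).astype(np.uint8)
crop(f,330,205,370,245,16,'pics/s12.png')
E
```

```text
t 18.2 p [0.4907 0.184  0.3408] az 0.3258 z [ 2.e-04  0.e+00 -1.e+00] F [-0.62 -0.37  0.38] w 0.0173
```

View pics/s12.png

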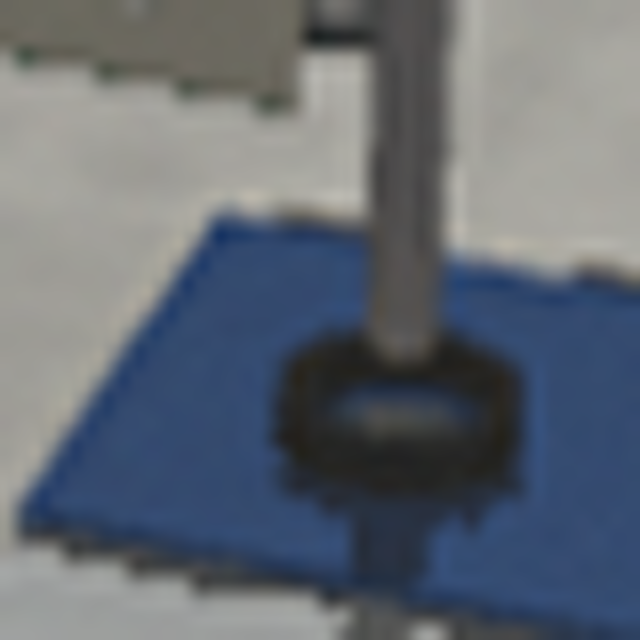

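```bash
python3 - <<'E'
from h import *
import pickle
S=pickle.load(open('f11.pkl','rb'))['side']
z=lambda P:((proj(S,P)-[330,205]+.5)*16-.5).round(1)
def ell(c,r):
    p=np.array([z([c[0]+r*np.cos(a),c[1]+r*np.sin(a),c[2]]) for a in np.linspace(0,2*np.pi,90)]); return "x",p[:,0].min(),p[:,0].max(),"y",p[:,1].min(),p[:,1].max()
for tz in(.083,.085,.087): print("tip",tz,ell([.4907,.184,tz],.005))
for c in([.4891,.1845],[.4907,.184],[.4907,.188]):
    print("outer top",c,ell(c+[.08],.017),"bore",ell(c+[.08],.012),"base",ell(c+[.072],.017))
E
python3 -c "
import cv2
im=cv2.imread('pics/s12.png');im=im[300:560,240:560];cv2.imwrite('pics/s12z.png',cv2.convertScaleAbs(cv2.resize(im,None,fx=2,fy=2),alpha=1.8))"
```

```text
tip 0.083 ('x', np.float64(367.9), np.float64(442.9), 'y', np.float64(349.9), np.float64(389.5))
tip 0.085 ('x', np.float64(368.4), np.float64(443.4), 'y', np.float64(337.2), np.float64(376.7))
tip 0.087 ('x', np.float64(368.8), np.float64(444.0), 'y', np.float64(324.4), np.float64(363.8))
outer top [0.4891, 0.1845] ('x', np.float64(287.4), np.float64(542.2), 'y', np.float64(326.7), np.float64(462.1)) bore ('x', np.float64(324.8), np.float64(504.6), 'y', np.float64(346.0), np.float64(441.5)) base ('x', np.float64(285.9), np.float64(539.6), 'y', np.float64(376.8), np.float64(513.4))
outer top [0.4907, 0.184] ('x', np.float64(277.6), np.float64(532.0), 'y', np.float64(322.5), np.float64(457.5)) bore ('x', np.float64(314.9), np.float64(494.5), 'y', np.float64(341.7), np.float64(437.0)) base ('x', np.float64(276.2), np.float64(529.5), 'y', np.float64(372.5), np.float64(508.8))
outer top [0.4907, 0.188] ('x', np.float64(266.7), np.float64(522.2), 'y', np.float64(336.6), np.float64(472.7)) bore ('x', np.float64(304.2), np.float64(484.6), 'y', np.float64(355.9), np.float64(452.0)) base ('x', np.float64(265.4), np.float64(519.7), 'y', np.float64(386.7), np.float64(524.2))
```

View pics/s12z.png

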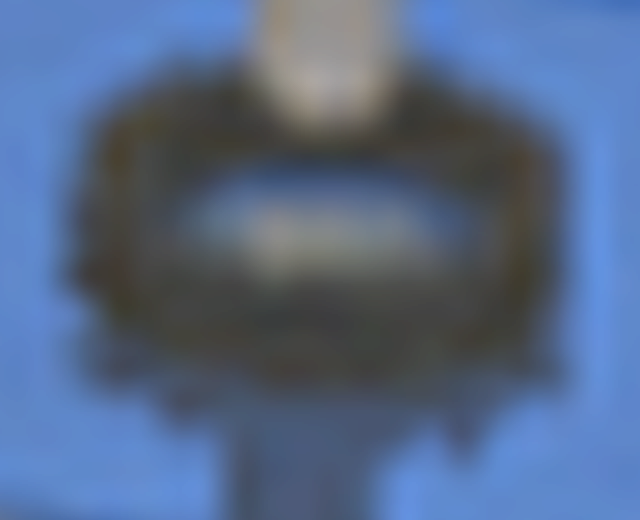

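>>> play_rows([
  [[0.1,-0.1,0],[0,0,0],1],
  [[0,0,0.5],[0,0,0],1],
  [[0,0,0.5],[0,0,0],1],
  [[0,0,0.5],[0,0,0],1],
  [[0,0,0.5],[0,0,0],1],
  [[0,0,0.5],[0,0,0],1],
  [[0,0,0],[0,0,0],1],
  [[0,0,0],[0,0,0],1],
  [[0,0,0],[0,0,0],1],
  [[0,0,0],[0,0,0],1],
])

```text
t: 19.55
eef_pos: [0.4914, 0.1853, 0.316]
tcp_rot: [-0.0, 0.987, 0.162, 0.0]
contact_force: [-0.1, -1.1, 0.3]
width: 0.0173
```

```bash
python3 - <<'E'
from h import *;from plant import arm
s=st(arm);print(s['ft_torque'].round(3))
S=np.mean([arm.grab_frame('side')['pixels'].astype(float) for _ in range(8)],0)
f=arm.grab_frame('side'); f['pixels']=(S*1.6).clip(0,255).astype(np.uint8)
crop(f,335,195,370,240,16,'pics/s13.png')
E
```

```text
t 19.55 p [0.4914 0.1853 0.316 ] az 0.3257 z [ 5.e-04  2.e-04 -1.e+00] F [-0.12 -1.08  0.33] w 0.0173
[-0.023  0.036 -0.002]
```

View pics/s13.png

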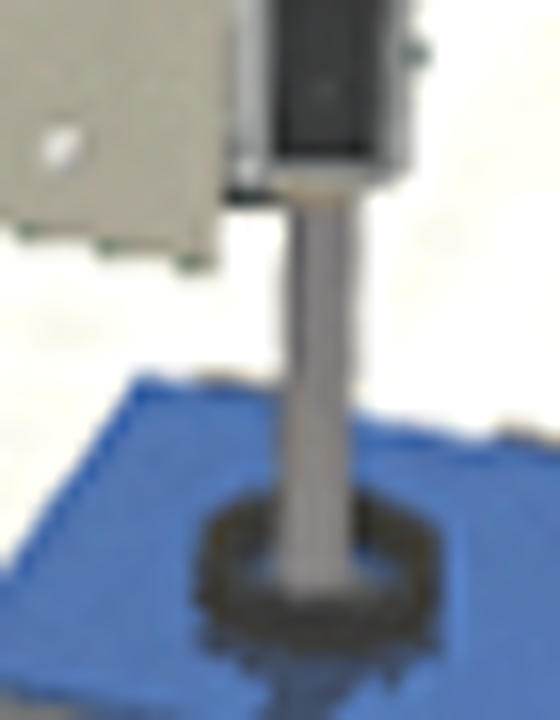

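>>> play_rows([
  [[0,0,0.3],[0,0,0],1],
  [[0,0,0.3],[0,0,0],1],
  [[0,0,0.2],[0,0,0],1],
  [[0,0,0.2],[0,0,0],1],
  [[0,0,0],[0,0,0],1],
  [[0,0,0],[0,0,0],1],
  [[0,0,0],[0,0,0],1],
  [[0,0,0],[0,0,0],1],
  [[0,0,0],[0,0,0],1],
  [[0,0,0],[0,0,0],1],
])

```text
t: 21.0
eef_pos: [0.4913, 0.1853, 0.3058]
tcp_rot: [0.0, 0.987, 0.162, 0.0]
contact_force: [-0.1, -0.2, -0.6]
width: 0.0174
```

```bash
python3 - <<'E'
from h import *;from plant import arm
s=st(arm);print(s['ft_torque'].round(3),abs(s['qvel']).max())
f=arm.grab_frame('side'); 
cv2.imwrite('pics/s14a.png',f['pixels'])
f['pixels']=cv2.convertScaleAbs(f['pixels'],alpha=1.6)
print("axis at rim z (zoom px)",((proj(f,[*s['eef_pos'][:2],.08])-[335,195]+.5)*16-.5))
crop(f,335,195,370,240,12,'pics/s14.png')
cv2.imwrite('pics/t14.png',arm.grab_frame('top')['pixels'])
E
```

```text
t 21.0 p [0.4913 0.1853 0.3058] az 0.3257 z [ 1.e-04 -0.e+00 -1.e+00] F [-0.06 -0.23 -0.63] w 0.0174
[ 0.012 -0.015 -0.027] 0.002495400242229824
axis at rim z (zoom px) [317.0818513  552.29322824]
```

View pics/s14.png

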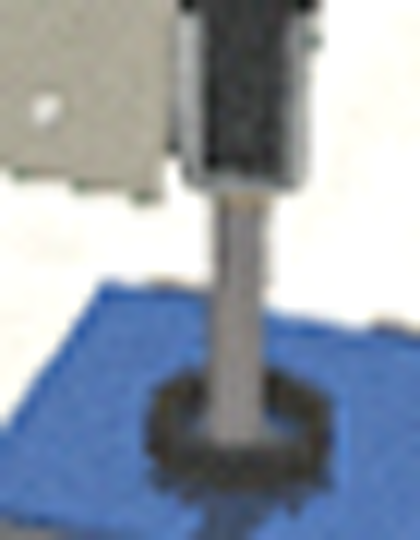

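View pics/s14a.png

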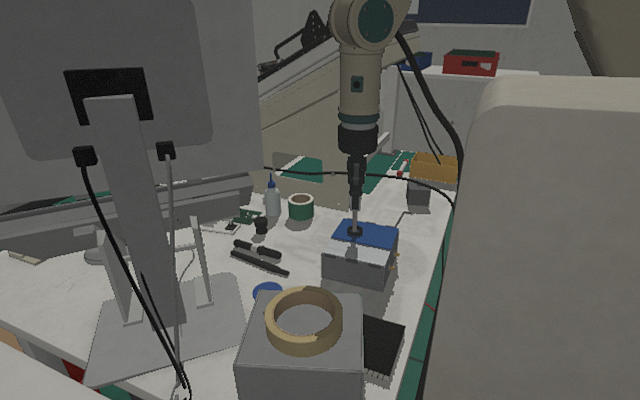

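View pics/t14.png

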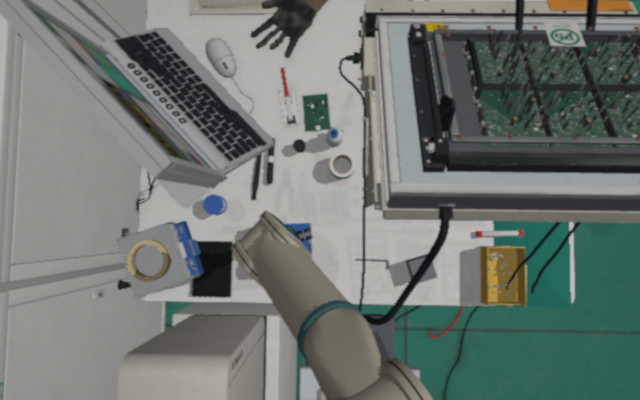

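```bash
python3 -c "
from plant import arm
print(arm.job_done())"
```

```text
the job is handed in; nothing more can be done
None
```

The box is shut, and the probe is held upright in the guide hole with its tip about 30 mm below the rim. I handed the job in at 21 s of the 64 s allowed.

- **Flaps:** I folded the plain flap down first, then the blue flap over it. Each was pressed shut with about 24 N and 18 N. The fingertips stopped at 67.6 and 71.8 mm, against 68 and 72 mm expected for shut, and the pictures show both lying flat.
- **Probe:** I gripped it by the handle (17.4 mm opening measured on the 18 mm handle) and lifted it clear of the stand. I lowered it to a tip height of about 50 mm; this comes from the arm's pose, as the tip is not visible in the hole.
- **Centring:** In the last side picture the stem's middle is within about 0.2 mm of the ring's middle from left to right. Along the camera's line of sight I could only judge it to about 1–2 mm. Clearance round the stem is 7 mm.
- **Contact:** The force on the tool was under 1 N at the end and about 1 N at most on the readings taken on the way in, so there is no sign of the probe touching anything. Joint speeds were about zero when I handed in.
- **Bystanders:** The last pictures show them where they were. None was disturbed as far as I can see.
- **Checks that disagreed:**
  - The guide position from the top camera was about 1.5–2 mm short in x compared with what the side camera showed, so I corrected by the side view.
  - An early side-view reading of the hole was about 5 mm off in y. I had included the ring's wall in that reading, and a finer measurement resolved it.
  - The arm blocked the top camera's view of the hole at the end, so the final centring check rests on the side view and the arm's pose.

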